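# Fit the filler that locks a vial carton in its carry cradle

## Task

Put the red vial carton into the aluminium carry cradle, snug against the cradle's end wall, so that a gap is left between it and the black spring stop. Try the blue filler blocks in that gap: the thickest one that goes in without forcing must be left there, standing on the cradle floor and pressing the steel leaf spring. Leave the other two fillers standing upright on the worktop, and do not disturb the jar, timer and stapler.

Things in the scene. Friction and masses are not known exactly. Their poses are not given: they have to be found in the camera images.
- cradle: Fixed aluminium carry cradle, z up, long axis = its y. Origin at worktop level. Floor 5 mm above the worktop. End wall 45 mm high at the +y end, inner face at y = +75 mm. Side rails along y, tops 16 mm above the worktop, inner faces at x = +-34 mm. Ends at y = -122 mm, beyond the black stop.
- gap_start (a point): Point on the cradle floor, 110 mm from the end wall (cradle x 0, y -35 mm): the carton's near end when it is snug. From here the gap runs to -y, 25.4 to 36.8 mm wide (differs each time), to the face of a black stop across the cradle: 62 mm wide, top 47 mm above the worktop, 14 mm thick, top edge rounded 7 mm. The stop is locked.
- leaf (a joint): Steel leaf spring 20 mm wide in mid-face of the stop, polished, bulging 5.6 mm into the gap, most at 22 mm above the worktop; its ramp starts at 39 mm. In m: 0 free, up to 0.008 pressed back into the stop. 1.5 N starts it, 2.5 N at 5.6 mm. The right filler presses it 0.5 mm or more, one too thin leaves it loose. Sliding a filler down past it takes up to 6 N.
- carton: Red closed carton of vials, 60 mm along its x, 110 mm along its y, 45 mm high, about 120 g, lying loose on the worktop at the start. Origin: centre of its underside, z up. Either end may face the end wall.
- filler_a: Blue filler block with a yellow grip tab, 24 mm thick along its y, 52 mm wide along x, 48 mm high, long bottom edges rounded 4 mm. Tab centred on top, 48 to 76 mm above the origin, 18 mm along y, 34 mm along x: grip across the 18 mm. Starts upright, loose, on the worktop; about 70 g. Origin: centre of the underside, z up.
- filler_b: Blue filler block with a green grip tab, 28 mm thick along its y, 52 mm wide along x, 48 mm high, long bottom edges rounded 4 mm. Tab centred on top, 48 to 76 mm above the origin, 18 mm along y, 34 mm along x: grip across the 18 mm. Starts upright, loose, on the worktop; about 70 g. Origin: centre of the underside, z up.
- filler_c: Blue filler block with a white grip tab, 32 mm thick along its y, 52 mm wide along x, 48 mm high, long bottom edges rounded 4 mm. Tab centred on top, 48 to 76 mm above the origin, 18 mm along y, 34 mm along x: grip across the 18 mm. Starts upright, loose, on the worktop; about 70 g. Origin: centre of the underside, z up.
- ferrule_jar: Bystander: small white jar with yellow screw lid, 52 mm across, 46 mm high. Origin: centre of its underside.
- timer: Bystander: white bench timer 62 x 68 x 21 mm. Origin: centre of its underside.
- stapler: Bystander: blue stapler 34 x 128 x 52 mm. Origin: centre of its underside.
Mind the look-alikes: they are no part of the job. Leave any brown look-alike of the filler_a alone.

How it is judged:
By the outcome, as a careful person would: the job done as asked, in the order asked, and still so for the second after the job is handed in, with the robot touching nothing.
It also fails if it takes over 72 s, if anything falls off the work surface, if the arm or the gripper's body presses on something with over 40 N, if the wrist force passes 120 N, or if a joint passes its speed limit or range.

## Robot

A 6-joint arm with a two-finger parallel gripper is mounted at the origin on a cart in front of the work surface, level with it; the furniture and walls round the work are solid. World frame = base frame: x ahead of the robot, y to its left, z up, the work surface at z = 0. Lengths are in m, angles in rad, forces in N, time in s.
With the tool pointing down it reaches from about 0.3 to 0.775 m from the base axis. Payload 14.6 kg.
Tool frame: the origin (TCP) lies on the centre line of the jaws, within the pads' length; the fingertips stand ctrl.tcp_to_tips ahead of it and the grasp point (between the pads) lies 2 mm behind it (ctrl.tcp_to_tips is the distance from the TCP to the fingertips, in m); z points along the fingers, y is the line along which they close (so a half turn about z gives the same grasp; the last joint's range is limited). The gripper opens to 94 mm and grips with 3 to 60 N. Pads are 16 mm wide; open, the fingers measure 119 mm over their backs; the gripper's body (75 mm by 177 mm) begins 78 mm behind the grasp point.
Start: joints at [-1.369, 0.3, 1.521, -0, 1.321, -0.067], TCP at [0.146, -0.53, 0.222] pointing down, gripper open.
Joint ranges: [-3.03, 3.03], [-0.79, 2.21], [0.23, 2.52], [-1.04, 4.18], [0, 3.07], [-2.55, 2.55]. Speed limits (rad/s): [2.22, 2.22, 2.57, 3.14, 3.14, 3.14].

## Interface

Orientations are given as [roll, pitch, yaw] about the fixed x, y, z axes, in that order (R = Rz(yaw) Ry(pitch) Rx(roll)).
In Python, from station import telemetry, viewer, hand_in, ctrl gives the robot as it stands.
- The arm moves only by the tool step_arm, never from a script. Its argument "plan" is a list of rows, each an object of numbers: "dx", "dy", "dz": the shift along the tool's x, y, z scaled (see below); "rx", "ry", "rz": the turn, a rotation vector about the tool's x, y, z scaled (see below); "claw": the closure, from 0 (fully open) to 1 (shut). In form: [{"dx": .., "dy": .., "dz": .., "rx": .., "ry": .., "rz": .., "claw": ..}, ...]. A call has 1 to 10 rows; each row shifts and turns the commanded pose from where the row before left it, along the tool's axes as they then stand; what a row does not reach is not made up. The controller multiplies each number of a shift by 0.1 m and each number of a turn by 90 degrees. A row lasts 1/10 s, in which the tool goes at most 50 mm and 8.59 degrees, less where a joint would pass 70% of its speed; a pose out of reach is approached as far as the arm can. A call with a number of a shift or a turn outside -1 to 1 is refused whole. A call with a gripper value outside its range is refused whole. The fingers move at their own pace and stop on an object; "grip_force" is the grip in N (left out, the last holds). Time passes only in rows, so rows that do not move let the fingers close. It gives the time, the measured TCP pose, the force, the opening and the grip force at its end, in the units of the state.
- telemetry.get_obs(): the state, without advancing time (a new reading comes with each control period).
- viewer.camera(name): name is "side" or "top" or "wrist"; returns a dict with "img" (400x640x3 uint8, red, green, blue), "z_map" (400x640 float32, m along the optical axis (not along the pixel's ray), 0 where there is no reading), "fx", "fy", "cx", "cy" (pixels), "dist" ([k1, k2, p1, p2, k3] as OpenCV has them; the pictures are not rectified), "R" (3x3) and "t" (3): a world point X has camera coordinates R X + t; the wrist camera has in their place "tool_from_camera" (4x4, takes a point from camera to tool coordinates, whose origin is the TCP and whose axes are the flange's). Camera axes: x right, y down, z forward; pixel columns grow to the right and rows downward; lengths in m; the calibration is good to about 2 mm. A picture is of the moment at which its call begins: read the wrist's pose just before it.
- hand_in(): hands the job in; it is judged then, once.
Trained networks look in a picture, given as the dict that the camera call returned (one of the last four; its "shot" number tells which), for a name from the list of things; names that differ only in an ending like _2 or _b are one class to them, and where a whole thing is asked for, a point or a joint stands for the part that bears it (a point fixed in the world has none). Each returns a list of dicts, best first, with "score" (0 to 1); they miss things now and then, are a little off and sometimes report something else, mostly with a low value. They report only what shows in the picture. A call takes as long as a camera call. They do not tell look-alikes from the thing itself.
- viewer.recognise(target, picture): "rect" ([left, top, right, bottom] in pixels, round what is visible of it).
The state is a dict: "time_s": time; "qpos": joint angles; "joint_vel": joint speeds; "tau": joint torques, N m; "ee_pos": TCP position; "eef_rot": TCP orientation; "force": force on the tool from outside, world axes, zero at the start; "moment": the same for the moment, N m; "grip_width": finger opening in m; "grip_force": force on a finger pad.
Only numpy, scipy, OpenCV 4.12 (cv2) and the standard library are available. Lean on these libraries where they do the work, as an engineer would, in place of code of your own. Each camera call takes 0.05 s, during which the arm holds its last target. There are 200 camera calls.

## Working session

There is one attempt and no reset: what is moved stays moved. The work goes in short steps, Python scripts to look and compute and a tool call to move; the robot and the scene stay as the last step left them, time stands still between calls to the robot, and variables do not carry over. Pictures are saved under pics/ and viewed, at most 10 in all, crops included, and the job is handed in when it is done.

Besides the shell and the picture viewer there is one more tool, called after ">>>" as name([rows], argument=value, ...), one row to a line, values as JSON. step_arm: Moves the arm, as the interface text tells. Shifts and turns lie within -1 to 1; 1 stands for 0.1 m of shift or 90 degrees of turn. Its arguments: {"type":"object","properties":{"plan":{"type":"array"},"grip_force":{"type":"number"}},"required":["plan"]}

```bash
mkdir -p pics; ls; cat > h.py <<'E'
import numpy as np, cv2
from station import telemetry, viewer, hand_in, ctrl
def cloud(p):
    z=p["z_map"]; K=np.array([[p["fx"],0,p["cx"]],[0,p["fy"],p["cy"]],[0,0,1]])
    v,u=np.mgrid[0:z.shape[0],0:z.shape[1]]
    n=cv2.undistortPoints(np.stack([u,v],-1).reshape(-1,1,2).astype(np.float64),K,np.array(p["dist"],float)).reshape(400,640,2)
    c=np.dstack([n*z[...,None],z])
    if "R" in p:
        w=(c-np.array(p["t"]))@np.array(p["R"])
    else:
        o=p["obs"]; T=np.array(p["tool_from_camera"]); 
        from scipy.spatial.transform import Rotation as Ro
        w=(c@T[:3,:3].T+T[:3,3])@Ro.from_euler("xyz",o["eef_rot"]).as_matrix().T+np.array(o["ee_pos"])
    w[z==0]=np.nan
    return w
def shot(n):
    o=telemetry.get_obs(); p=viewer.camera(n); p["obs"]=o; return p
E
python3 - <<'E'
from h import *
o=telemetry.get_obs(); print(o, ctrl.tcp_to_tips)
ims=[]
for n in ("top","side"):
    p=shot(n); cv2.imwrite(f"pics/{n}0.png",p["img"][...,::-1])
    w=cloud(p); 
    np.savez(f"{n}0.npz",img=p["img"],w=w)
    for t in ("cradle","carton","filler_a","ferrule_jar","timer","stapler"):
        for r in viewer.recognise(t,p)[:6]:
            l,tp,rr,b=map(int,r["rect"]); c=w[tp:b,l:rr].reshape(-1,3)
            print(n,t,round(r["score"],2),[l,tp,rr,b],np.round(w[(tp+b)//2,(l+rr)//2],3))
E
```

```text
pics
{'time_s': 0.0, 'qpos': array([-1.36856399e+00,  3.00464848e-01,  1.52159155e+00, -8.27146715e-06,
        1.32067079e+00, -6.66028800e-02]), 'joint_vel': array([ 0.00234265, -0.00087119,  0.00154037,  0.00054361, -0.00010121,
        0.00013629]), 'tau': array([-3.67568151e-03, -5.31814563e+01, -3.52741063e+01,  7.06866989e-02,
        2.43681466e-02, -1.27103090e-04]), 'ee_pos': array([ 0.14603004, -0.53001015,  0.22188531]), 'eef_rot': array([-3.14046010e+00, -6.75131810e-05,  2.68837233e-01]), 'force': array([-0.23078582,  0.41180083,  0.03987335]), 'moment': array([ 0.02132476, -0.05760237, -0.07717611]), 'grip_force': 0.0, 'grip_width': 0.09388326780916098} 0.017
top cradle 0.81 [284, 228, 359, 262] [ 0.441 -0.081  0.005]
top carton 0.63 [212, 172, 251, 198] [0.599 0.173 0.047]
top carton 0.55 [155, 141, 203, 163] [0.688 0.323 0.047]
top filler_a 0.81 [377, 207, 393, 226] [ 0.523 -0.252  0.06 ]
top filler_a 0.72 [284, 227, 358, 261] [ 0.443 -0.08   0.009]
top filler_a 0.56 [437, 207, 455, 232] [ 0.518 -0.416  0.071]
top filler_a 0.52 [404, 221, 427, 243] [ 0.481 -0.334  0.
[... 157 characters left out ...]
30, 223, 248] [0.449 0.215 0.046]
top timer 0.77 [445, 258, 468, 279] [ 0.385 -0.462  0.021]
top stapler 0.64 [152, 140, 202, 162] [0.691 0.329 0.047]
side cradle 0.9 [328, 167, 380, 230] [ 0.44  -0.076  0.007]
side carton 0.76 [308, 267, 340, 321] [0.602 0.194 0.045]
side filler_a 0.87 [290, 98, 310, 118] [ 0.522 -0.418  0.047]
side filler_a 0.82 [312, 115, 319, 139] [ 0.494 -0.328  0.049]
side filler_a 0.76 [299, 137, 316, 156] [ 0.538 -0.252  0.063]
side filler_a 0.67 [335, 125, 353, 145] [ 0.418 -0.27   0.057]
side ferrule_jar 0.63 [373, 281, 386, 298] [0.465 0.216 0.048]
side timer 0.74 [326, 88, 351, 108] [ 0.381 -0.459  0.016]
side stapler 0.62 [285, 337, 319, 394] [0.695 0.347 0.047]
```

View pics/top0.png

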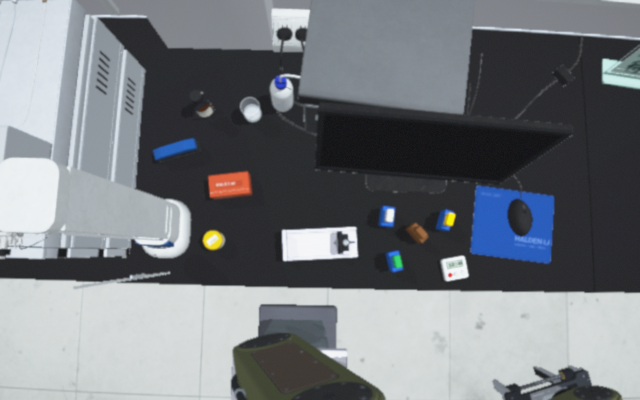

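View pics/side0.png

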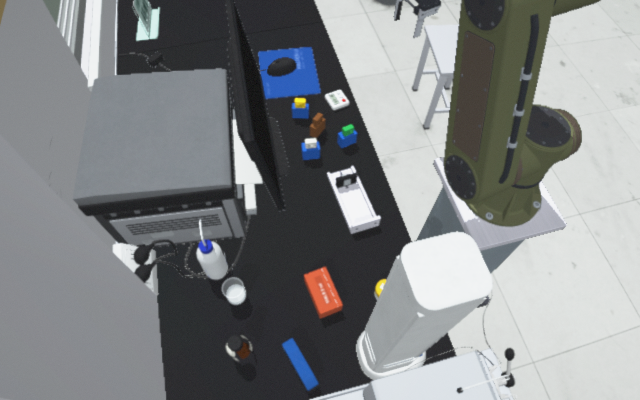

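Top picture: candidates for fillers are white-tab filler_c (387,216), yellow-tab filler_a (447,220), green-tab filler_b (395,261) and the brown look-alike (417,233), which is not to be touched. The carton is at (230,185) and the blue stapler at (176,149). The cradle is at (320,244), with its black stop at (346,243) on the -y side. A monitor hangs behind the fillers.

```bash
python3 - <<'E'
from h import *
d=np.load("top0.npz"); img=d["img"]; w=d["w"]
hsv=cv2.cvtColor(img,cv2.COLOR_RGB2HSV)
def rect(m,name):
    P=w[m]; P=P[~np.isnan(P[:,0])]
    r=cv2.minAreaRect(P[:,:2].astype(np.float32)*1000); print(name,len(P),np.round(r[0],1),np.round(r[1],1),round(r[2],1),"z",np.round(np.percentile(P[:,2],[5,50,95]),3))
def box(l,t,r,b):
    m=np.zeros(img.shape[:2],bool); m[t:b,l:r]=1; return m
z=w[...,2]
rect(box(200,160,260,205)&(z>.035),"carton")
for n,b in dict(c=(374,203,400,230),a=(434,205,458,234),b=(382,247,408,273),brown=(403,220,430,245)).items():
    rect(box(*b)&(z>.035),n+" all"); rect(box(*b)&(z>.065),n+" tab")
rect(box(275,222,364,268)&(z>.003)&(z<.06),"cradle")
rect(box(275,222,300,268)&(z>.035),"endwall")
rect(box(325,222,364,268)&(z>.035),"stop")
# monitor extents: points z>0.1 within x 0.4..0.8
m=(z>.1)&(w[...,0]>.3)&(w[...,0]<.9)&(abs(w[...,1])<.7)
P=w[m]
for y in np.arange(-.6,.6,.1):
    q=P[(P[:,1]>=y)&(P[:,1]<y+.1)]
    if len(q): print(round(y,1),"minx",np.round(q[q[:,0].argmin()],3), "n",len(q))
p=shot("wrist"); print(p["tool_from_camera"],p["fx"])
E
```

```text
carton 848 [601.8 180.5] [ 58.7 112. ] 8.0 z [0.041 0.045 0.048]
c all 236 [ 526.  -259.7] [32.9 51.9] 84.2 z [0.043 0.05  0.078]
c tab 93 [ 525.5 -259.7] [19. 33.] 83.1 z [0.068 0.075 0.078]
a all 218 [ 520.4 -426.8] [25.7 52.9] 74.1 z [0.039 0.056 0.078]
a tab 95 [ 520.1 -426.6] [18.5 34.3] 72.5 z [0.068 0.076 0.079]
b all 217 [ 402.7 -281.8] [52.5 27.8] 14.9 z [0.043 0.053 0.077]
b tab 97 [ 402.5 -281.9] [34.  18.8] 12.4 z [0.069 0.075 0.077]
brown all 203 [ 481.7 -346.5] [52.8 25.1] 41.7 z [0.041 0.06  0.078]
brown tab 92 [ 482.  -346.1] [33.1 19.3] 40.0 z [0.069 0.075 0.078]
cradle 2096 [442.3 -75.4] [127.3 249.8] 1.5 z [0.003 0.007 0.045]
endwall 114 [438.   19.8] [81.6  9.9] 4.2 z [0.04  0.044 0.047]
stop 122 [ 449.8 -131.6] [60.3 16. ] 2.3 z [0.041 0.046 0.049]
-0.6 minx [ 0.624 -0.555  0.102] n 1917
-0.5 minx [ 0.63  -0.497  0.102] n 2664
-0.4 minx [ 0.635 -0.396  0.102] n 5560
-0.3 minx [ 0.641 -0.297  0.101] n 6069
-0.2 minx [ 0.648 -0.192  0.103] n 6004
-0.1 minx [ 0.652 -0.06   0.104] n 4010
-0.0 minx [0.829 0.039 0.107] n 434
0.2 minx [0.359 0.297 0.323] n 371
0.3 minx [0.403 0.308 0.211] n 10828
0.4 minx [0.396 0.479 0.381] n 15184
0.5 minx [0.396 0.506 0.419] n 5325
[[ 2.55072052e-04 -9.60958957e-01 -2.76690834e-01  8.07615518e-02]
 [ 9.99999967e-01  2.55404822e-04  3.48348823e-05  6.35911066e-04]
 [ 3.71932808e-05 -2.76690833e-01  9.60958990e-01 -1.61783706e-01]
 [ 0.00000000e+00  0.00000000e+00  0.00000000e+00  1.00000000e+00]] 307.52416574136043
```

```bash
cat >> h.py <<'E'
def plan(x,y,z,psi,n,frm=None):
    o=telemetry.get_obs(); p=np.array(o["ee_pos"]); y0=o["eef_rot"][2]
    d=(np.radians(psi)-y0+np.pi)%(2*np.pi)-np.pi; s=d/n
    A=np.zeros((2,2))
    for k in range(n):
        a=y0+k*s; A+=np.array([[np.cos(a),np.sin(a)],[np.sin(a),-np.cos(a)]])
    t=np.linalg.solve(A,np.array([x,y])-p[:2])/0.1
    print("at",np.round(p,4),"yaw",round(np.degrees(y0),2),"rp",np.round(np.degrees(o["eef_rot"][:2]),2),"t",round(o["time_s"],2),"F",np.round(o["force"],1),"w",round(o["grip_width"],4))
    print(n,"rows: dx %.4f dy %.4f dz %.4f rz %.4f"%(t[0],t[1],(p[2]-z)/n/0.1,-s/(np.pi/2)),"mm/row",round(100*np.hypot(*t)), "deg/row",round(np.degrees(s),2))
E
python3 -c "
from h import *
plan(.445,-.10,.25,94.5,14)"
```

```text
at [ 0.1461 -0.5302  0.2224] yaw 15.4 rp [-180.   -0.] t 0.75 F [-1.   0.1 -0. ] w 0.0941
14 rows: dx 0.4049 dy -0.0218 dz -0.0197 rz -0.0628 mm/row 41 deg/row 5.65
```

>>> step_arm([
  {"dx": 0.405, "dy": -0.022, "dz": -0.02, "rz": -0.063},
  {"dx": 0.405, "dy": -0.022, "dz": -0.02, "rz": -0.063},
  {"dx": 0.405, "dy": -0.022, "dz": -0.02, "rz": -0.063},
  {"dx": 0.405, "dy": -0.022, "dz": -0.02, "rz": -0.063},
  {"dx": 0.405, "dy": -0.022, "dz": -0.02, "rz": -0.063},
  {"dx": 0.405, "dy": -0.022, "dz": -0.02, "rz": -0.063},
  {"dx": 0.405, "dy": -0.022, "dz": -0.02, "rz": -0.063},
])

```text
$.plan[0]: bad value
```

>>> step_arm([
  {"dx": 0.405, "dy": -0.022, "dz": -0.02, "rz": -0.063},
  {"dx": 0.405, "dy": -0.022, "dz": -0.02, "rz": -0.063},
  {"dx": 0.405, "dy": -0.022, "dz": -0.02, "rz": -0.063},
  {"dx": 0.405, "dy": -0.022, "dz": -0.02, "rz": -0.063},
  {"dx": 0.405, "dy": -0.022, "dz": -0.02, "rz": -0.063},
  {"dx": 0.405, "dy": -0.022, "dz": -0.02, "rz": -0.063},
  {"dx": 0.405, "dy": -0.022, "dz": -0.02, "rz": -0.063},
  {"dx": 0, "claw": 0},
  {"dx": 0},
  {"dx": 0},
])

```text
$.plan[0]: bad value
```

```bash
python3 - <<'E'
from h import *
plan(.445,-.10,.25,94.5,1)
p=shot("wrist"); w=cloud(p); img=p["img"]; np.savez("w1.npz",img=img,w=w)
cv2.imwrite("pics/w1.png",img[...,::-1])
E
```

```text
at [ 0.1461 -0.5302  0.2224] yaw 15.4 rp [-180.   -0.] t 0.75 F [-1.   0.1 -0. ] w 0.0941
1 rows: dx 4.0246 dy -3.3539 dz -0.2756 rz -0.8789 mm/row 524 deg/row 79.1
```

View pics/w1.png

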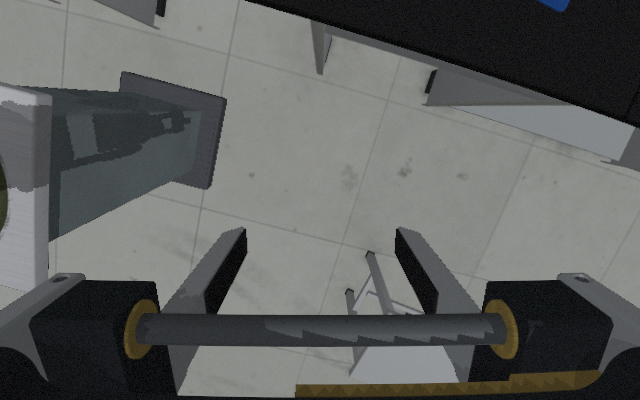

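The wrist picture shows only the fingers over the floor, because the rows were refused. Every row needs all seven numbers.

>>> step_arm([
  {"dx": 0.405, "dy": -0.022, "dz": -0.02, "rx": 0, "ry": 0, "rz": -0.063, "claw": 0},
  {"dx": 0.405, "dy": -0.022, "dz": -0.02, "rx": 0, "ry": 0, "rz": -0.063, "claw": 0},
  {"dx": 0.405, "dy": -0.022, "dz": -0.02, "rx": 0, "ry": 0, "rz": -0.063, "claw": 0},
  {"dx": 0.405, "dy": -0.022, "dz": -0.02, "rx": 0, "ry": 0, "rz": -0.063, "claw": 0},
  {"dx": 0.405, "dy": -0.022, "dz": -0.02, "rx": 0, "ry": 0, "rz": -0.063, "claw": 0},
  {"dx": 0.405, "dy": -0.022, "dz": -0.02, "rx": 0, "ry": 0, "rz": -0.063, "claw": 0},
  {"dx": 0.405, "dy": -0.022, "dz": -0.02, "rx": 0, "ry": 0, "rz": -0.063, "claw": 0},
])

```text
time_s: 1.5
ee_pos: [0.3737, -0.3673, 0.2365]
eef_rot: [3.142, 0.0, 0.966]
force: [0.5, -1.0, 1.1]
grip_width: 0.094
grip_force: 0.0
```

>>> step_arm([
  {"dx": 0.405, "dy": -0.022, "dz": -0.02, "rx": 0, "ry": 0, "rz": -0.063, "claw": 0},
  {"dx": 0.405, "dy": -0.022, "dz": -0.02, "rx": 0, "ry": 0, "rz": -0.063, "claw": 0},
  {"dx": 0.405, "dy": -0.022, "dz": -0.02, "rx": 0, "ry": 0, "rz": -0.063, "claw": 0},
  {"dx": 0.405, "dy": -0.022, "dz": -0.02, "rx": 0, "ry": 0, "rz": -0.063, "claw": 0},
  {"dx": 0.405, "dy": -0.022, "dz": -0.02, "rx": 0, "ry": 0, "rz": -0.063, "claw": 0},
  {"dx": 0.405, "dy": -0.022, "dz": -0.02, "rx": 0, "ry": 0, "rz": -0.063, "claw": 0},
  {"dx": 0.405, "dy": -0.022, "dz": -0.02, "rx": 0, "ry": 0, "rz": -0.063, "claw": 0},
  {"dx": 0, "dy": 0, "dz": 0, "rx": 0, "ry": 0, "rz": 0, "claw": 0},
  {"dx": 0, "dy": 0, "dz": 0, "rx": 0, "ry": 0, "rz": 0, "claw": 0},
])

```text
time_s: 2.4
ee_pos: [0.4438, -0.099, 0.2507]
eef_rot: [3.141, 0.0, 1.655]
force: [0.2, 0.2, 0.0]
grip_width: 0.0939
grip_force: 0.0
```

```bash
python3 - <<'E'
from h import *
plan(.445,-.10,.25,94.5,1)
p=shot("wrist"); w=cloud(p); img=p["img"]; np.savez("w1.npz",img=img,w=w)
cv2.imwrite("pics/w2.png",img[...,::-1])
E
```

```text
at [ 0.4438 -0.099   0.2507] yaw 94.83 rp [1.7997e+02 2.0000e-02] t 2.4 F [0.2 0.2 0. ] w 0.0939
1 rows: dx -0.0111 dy 0.0110 dz 0.0068 rz 0.0036 mm/row 2 deg/row -0.33
```

View pics/w2.png

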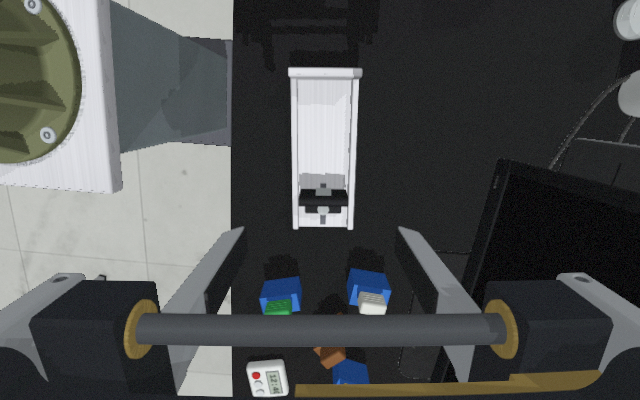

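The wrist picture shows the cradle upright at (290-362, 68-230), with the end wall at row 73, the stop at (323,200) and the leaf at (323,187). All the fillers are below it: green (280,300), white (370,290), brown (330,353).

```bash
python3 - <<'E'
from h import *
d=np.load("w1.npz"); w=d["w"]; img=d["img"]
m=np.zeros(w.shape[:2],bool); m[60:235,280:370]=1
P=w[m]; C=img[m]; k=~np.isnan(P[:,0]); P=P[k]; C=C[k]
# rails: z 10..20mm -> minAreaRect of all >10mm & white
s=(P[:,2]>.010)&(P[:,2]<.06)
r=cv2.minAreaRect(P[s][:,:2].astype(np.float32)*1000); print("upper",r, "floor z",np.median(P[(P[:,2]>.002)&(P[:,2]<.009)][:,2]))
for yaw in (3.5,4,4.5,5,5.5):
    a=np.radians(yaw); X=P[:,0]*np.cos(a)+P[:,1]*np.sin(a); Y=-P[:,0]*np.sin(a)+P[:,1]*np.cos(a)
    ww=P[:,2]>.035; wl=ww&(P[:,1]>-.03); st=ww&(P[:,1]<-.09)
    rl=(P[:,2]>.012)&(P[:,2]<.02)&(P[:,1]<-.01)&(P[:,1]>-.1)
    L=rl&(X<np.median(X)); R_=rl&(X>np.median(X))
    f=lambda q:np.round(np.percentile(q,[2,10,50,90,98])*1000,1)
    # slope of rail inner edge: x by y halves
    ym=np.median(Y[rl]); print(yaw,"railL",f(X[L&(Y>ym)]),f(X[L&(Y<ym)]),"railR",f(X[R_&(Y>ym)]),f(X[R_&(Y<ym)]))
a=np.radians(4.5); X=P[:,0]*np.cos(a)+P[:,1]*np.sin(a); Y=-P[:,0]*np.sin(a)+P[:,1]*np.cos(a)
print("wallY",f(Y[wl]),"wallX",f(X[wl]),"stopY",f(Y[st]),"stopX",f(X[st]))
np.set_printoptions(linewidth=200,suppress=True)
# profile along column near stop away from leaf, and wall
for u in (308,338,323):
    q=w[175:215,u]; y=-q[:,0]*np.sin(a)+q[:,1]*np.cos(a); print(u,"stop",[(int(1000*i*10)/10,int(1000*j)) for i,j in zip(y,q[:,2])][8:34])
q=w[64:90,323]; y=-q[:,0]*np.sin(a)+q[:,1]*np.cos(a); print("wall",[(int(1000*i*10)/10,int(1000*j)) for i,j in zip(y,q[:,2])])
# Red carton with top npz
E
```

```text
upper ((445.6127624511719, -77.48558044433594), (84.5663070678711, 206.35699462890625), 4.089102268218994) floor z 0.004605803676083431
3.5 railL [398.3 398.4 402.1 404.7 404.8] [398.2 399.  402.3 405.9 406.1] railR [473.7 474.5 477.5 480.8 481.4] [474.2 474.7 477.9 481.2 482. ]
4 railL [397.7 397.9 401.5 404.1 404.3] [397.3 398.1 401.4 405.1 405.1] railR [473.2 473.9 477.  480.3 480.9] [473.3 473.7 477.  480.2 481.1]
4.5 railL [397.  397.4 400.7 403.5 403.9] [396.4 397.1 400.5 404.  404.3] railR [472.7 473.2 476.4 479.6 480.4] [472.3 472.8 476.1 479.3 480.2]
5 railL [396.2 396.9 399.9 402.9 403.5] [395.4 396.3 399.6 403.  403.4] railR [472.2 472.5 475.8 478.9 479.8] [471.2 471.9 475.  478.3 479.3]
5.5 railL [395.5 396.3 399.3 402.3 402.9] [394.4 395.1 398.6 401.8 402.5] railR [471.6 471.7 475.2 478.1 479.2] [469.9 470.9 473.8 477.3 478.4]
wallY [-19.3 -18.6 -14.4 -10.1  -9.6] wallX [398.7 404.7 439.1 472.8 479.5] stopY [-172.6 -170.9 -164.3 -160.1 -159.1] stopX [408.9 414.1 438.1 462.1 467. ]Traceback (most recent call last):
  File "<stdin>", line 21, in <module>
ValueError: cannot convert float NaN to integer
```

```bash
python3 - <<'E'
from h import *
d=np.load("w1.npz"); w=d["w"]
a=np.radians(4.1); X=1000*(w[...,0]*np.cos(a)+w[...,1]*np.sin(a)); Y=1000*(-w[...,0]*np.sin(a)+w[...,1]*np.cos(a)); Z=1000*w[...,2]
for u in (303,306,309,337,340,343):
    print(u,[(int(X[v,u]),round(float(Y[v,u]),1),round(float(Z[v,u]),0)) for v in range(184,202) if Z[v,u]==Z[v,u]])
for u in (305,340):
    print(u,"wall",[(round(float(Y[v,u]),1),round(float(Z[v,u]),0)) for v in range(66,88) if Z[v,u]==Z[v,u]])
m=np.zeros(Z.shape,bool); m[60:235,280:370]=1
st=m&(Z>12)&(Z<38)&(abs(X-439)<26)&(abs(X-439)>12)&(Y<-140)&(Y>-172)
print("face pts",st.sum(),np.round(np.percentile(Y[st],[10,25,50,75,90]),1))
fl=m&(Z>2)&(Z<8)&(abs(X-439)<26)&(abs(X-439)>12); print("floor Y range (wall side max)",np.round(np.percentile(Y[fl],[0.2,1,99,99.8]),1))
wl=m&(Z>43)&(Z<48)&(Y>-60)&(abs(X-439)<34);print("wall top",np.round(np.percentile(Y[wl],[1,5,50,95,99]),1))
E
```

```text
303 [(412, -151.2, 3.0), (412, -153.7, 5.0), (412, -155.4, 3.0), (412, -156.6, 5.0), (412, -157.4, 7.0), (412, -157.4, 12.0), (412, -157.3, 18.0), (413, -157.0, 24.0), (413, -156.9, 29.0), (413, -157.0, 33.0), (413, -157.2, 37.0), (414, -157.5, 41.0), (414, -158.0, 44.0), (414, -159.4, 43.0), (414, -159.7, 47.0), (414, -161.3, 46.0), (414, -162.6, 46.0)]
306 [(416, -151.2, 3.0), (416, -152.3, 5.0), (416, -153.4, 6.0), (416, -155.1, 5.0), (416, -156.4, 5.0), (416, -157.0, 8.0), (416, -156.9, 14.0), (416, -156.8, 19.0), (417, -156.9, 24.0), (417, -156.8, 29.0), (417, -156.8, 34.0), (417, -157.0, 38.0), (417, -157.0, 43.0), (417, -157.9, 44.0), (417, -158.8, 45.0), (417, -160.2, 45.0), (417, -161.5, 45.0), (418, -162.4, 46.0)]
309 [(420, -150.7, 5.0), (420, -152.1, 5.0), (420, -153.4, 5.0), (420, -155.1, 4.0), (420, -156.0, 6.0), (420, -156.9, 8.0), (420, -156.9, 13.0), (420, -157.0, 18.0), (420, -157.4, 22.0), (421, -156.8, 29.0), (421, -157.0, 33.0), (421, -157.2, 37.0), (421, -157.2, 42.0), (421, -158.1, 43.0), (421, -158.8, 45.0), (421, -159.9, 46.0), (421, -161.3, 45.0), (421, -162
[... 1239 characters left out ...]
1.5, 45.0), (-12.6, 45.0), (-13.7, 45.0), (-14.5, 43.0), (-15.7, 44.0), (-16.2, 37.0), (-15.2, 14.0), (-15.6, 5.0), (-16.7, 4.0), (-18.1, 6.0), (-19.2, 6.0), (-20.3, 3.0), (-21.6, 5.0), (-22.8, 6.0), (-24.0, 6.0), (-25.1, 4.0)]
340 wall [(0.9, 0.0), (-0.3, 0.0), (-6.7, 44.0), (-7.8, 44.0), (-9.0, 45.0), (-9.9, 44.0), (-11.0, 45.0), (-12.0, 44.0), (-13.0, 44.0), (-14.1, 44.0), (-15.1, 43.0), (-16.3, 44.0), (-15.0, 18.0), (-15.1, 5.0), (-16.1, 3.0), (-17.3, 4.0), (-18.5, 4.0), (-19.8, 5.0), (-21.0, 5.0), (-22.2, 6.0), (-23.3, 4.0), (-24.5, 4.0)]
face pts 118 [-157.2 -157.1 -157.  -156.9 -156.8]
floor Y range (wall side max) [-212.3 -210.6  -16.1  -15.1]
wall top [-16.  -15.5 -11.3  -6.9  -6.4]
```

Gap measured at 31.0 mm (stop face Y=-157.0, wall inner face about -16.0). That calls for filler_b (28 mm); 32 mm cannot go in. Next, hover over the carton.

```bash
python3 -c "
from h import *
plan(.602,.165,.17,98,9)"
```

```text
at [ 0.4438 -0.0997  0.2505] yaw 94.74 rp [1.7999e+02 2.0000e-02] t 2.45 F [ 0.6 -0.1 -0.3] w 0.094
9 rows: dx 0.2735 dy 0.2065 dz 0.0895 rz -0.0040 mm/row 34 deg/row 0.36
```

>>> step_arm([
  {"dx": 0.274, "dy": 0.206, "dz": 0.0895, "rx": 0, "ry": 0, "rz": -0.004, "claw": 0},
  {"dx": 0.274, "dy": 0.206, "dz": 0.0895, "rx": 0, "ry": 0, "rz": -0.004, "claw": 0},
  {"dx": 0.274, "dy": 0.206, "dz": 0.0895, "rx": 0, "ry": 0, "rz": -0.004, "claw": 0},
  {"dx": 0.274, "dy": 0.206, "dz": 0.0895, "rx": 0, "ry": 0, "rz": -0.004, "claw": 0},
  {"dx": 0.274, "dy": 0.206, "dz": 0.0895, "rx": 0, "ry": 0, "rz": -0.004, "claw": 0},
  {"dx": 0.274, "dy": 0.206, "dz": 0.0895, "rx": 0, "ry": 0, "rz": -0.004, "claw": 0},
  {"dx": 0.274, "dy": 0.206, "dz": 0.0895, "rx": 0, "ry": 0, "rz": -0.004, "claw": 0},
  {"dx": 0.274, "dy": 0.206, "dz": 0.0895, "rx": 0, "ry": 0, "rz": -0.004, "claw": 0},
  {"dx": 0.274, "dy": 0.206, "dz": 0.0895, "rx": 0, "ry": 0, "rz": -0.004, "claw": 0},
  {"dx": 0, "dy": 0, "dz": 0, "rx": 0, "ry": 0, "rz": 0, "claw": 0},
])

```text
time_s: 3.45
ee_pos: [0.6022, 0.1672, 0.1674]
eef_rot: [-3.139, -0.0, 1.711]
force: [0.2, -0.5, -0.2]
grip_width: 0.0938
grip_force: 0.0
```

```bash
python3 - <<'E'
from h import *
p=shot("wrist"); w=cloud(p); img=p["img"]
cv2.imwrite("pics/w3.png",img[60:400,150:500,::-1])
hsv=cv2.cvtColor(img,cv2.COLOR_RGB2HSV)
m=(w[...,2]>.04)&(w[...,2]<.052)&(w[...,0]>.5)&(w[...,0]<.7)&(w[...,1]>.1)&(w[...,1]<.27)&(hsv[...,1]>120)
r=cv2.minAreaRect(w[m][:,:2].astype(np.float32)*1000); print(m.sum(),r,np.median(w[m][:,2]))
x,y=np.array(r[0])/1000
plan(x,y,.06,98,4)
E
```

```text
6477 ((602.6098022460938, 180.44602966308594), (60.383846282958984, 109.79019165039062), 7.965086936950684) 0.044700834077897864
at [0.6017 0.1657 0.1682] yaw 97.99 rp [-1.7987e+02  1.0000e-02] t 3.5 F [-1.  -0.3  0.6] w 0.0941
4 rows: dx 0.0362 dy 0.0073 dz 0.2704 rz -0.0000 mm/row 4 deg/row 0.0
```

View pics/w3.png

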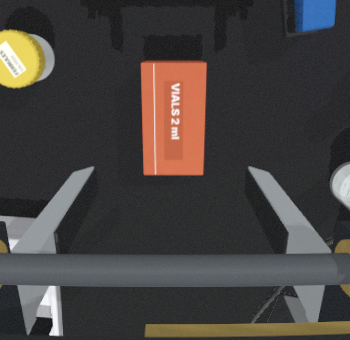

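Crop: the red "VIALS 2 ml" carton at (173,118) is the right thing, 60x110 mm, yaw 8°. Now descend and grip.

>>> step_arm([
  {"dx": 0.029, "dy": 0.006, "dz": 0.266, "rx": 0, "ry": 0, "rz": 0, "claw": 0},
  {"dx": 0.029, "dy": 0.006, "dz": 0.266, "rx": 0, "ry": 0, "rz": 0, "claw": 0},
  {"dx": 0.029, "dy": 0.006, "dz": 0.266, "rx": 0, "ry": 0, "rz": 0, "claw": 0},
  {"dx": 0.029, "dy": 0.006, "dz": 0.266, "rx": 0, "ry": 0, "rz": 0, "claw": 0},
  {"dx": 0.029, "dy": 0.006, "dz": 0.266, "rx": 0, "ry": 0, "rz": 0, "claw": 0},
  {"dx": 0, "dy": 0, "dz": 0, "rx": 0, "ry": 0, "rz": 0, "claw": 1},
  {"dx": 0, "dy": 0, "dz": 0, "rx": 0, "ry": 0, "rz": 0, "claw": 1},
  {"dx": 0, "dy": 0, "dz": 0, "rx": 0, "ry": 0, "rz": 0, "claw": 1},
  {"dx": 0, "dy": 0, "dz": 0, "rx": 0, "ry": 0, "rz": 0, "claw": 1},
  {"dx": 0, "dy": 0, "dz": 0, "rx": 0, "ry": 0, "rz": 0, "claw": 1},
], grip_force=20)

```text
time_s: 4.5
ee_pos: [0.6028, 0.1805, 0.0382]
eef_rot: [3.14, -0.0, 1.711]
force: [-1.2, -2.1, 6.5]
grip_width: 0.0598
grip_force: 20.0
```

>>> step_arm([
  {"dx": 0, "dy": 0, "dz": -0.15, "rx": 0, "ry": 0, "rz": 0, "claw": 1},
  {"dx": 0, "dy": 0, "dz": -0.3, "rx": 0, "ry": 0, "rz": 0, "claw": 1},
  {"dx": 0, "dy": 0, "dz": -0.3, "rx": 0, "ry": 0, "rz": 0, "claw": 1},
  {"dx": 0, "dy": 0, "dz": -0.25, "rx": 0, "ry": 0, "rz": 0, "claw": 1},
  {"dx": 0, "dy": 0, "dz": 0, "rx": 0, "ry": 0, "rz": 0, "claw": 1},
])

```text
time_s: 5.0
ee_pos: [0.6036, 0.1811, 0.1418]
eef_rot: [3.135, -0.001, 1.711]
force: [0.7, -0.6, -1.9]
grip_width: 0.0601
grip_force: 20.0
```

```bash
python3 -c "
from h import *
plan(.4434,-.0442,.135,94.1,8)"
```

```text
at [0.6036 0.1811 0.1418] yaw 98.03 rp [ 1.7961e+02 -4.0000e-02] t 5.0 F [ 0.7 -0.6 -1.9] w 0.0601
8 rows: dx -0.2579 dy -0.2301 dz 0.0085 rz 0.0055 mm/row 35 deg/row -0.49
```

>>> step_arm([
  {"dx": -0.258, "dy": -0.23, "dz": 0, "rx": 0, "ry": 0, "rz": 0.0055, "claw": 1},
  {"dx": -0.258, "dy": -0.23, "dz": 0, "rx": 0, "ry": 0, "rz": 0.0055, "claw": 1},
  {"dx": -0.258, "dy": -0.23, "dz": 0, "rx": 0, "ry": 0, "rz": 0.0055, "claw": 1},
  {"dx": -0.258, "dy": -0.23, "dz": 0, "rx": 0, "ry": 0, "rz": 0.0055, "claw": 1},
  {"dx": -0.258, "dy": -0.23, "dz": 0, "rx": 0, "ry": 0, "rz": 0.0055, "claw": 1},
  {"dx": -0.258, "dy": -0.23, "dz": 0, "rx": 0, "ry": 0, "rz": 0.0055, "claw": 1},
  {"dx": -0.258, "dy": -0.23, "dz": 0, "rx": 0, "ry": 0, "rz": 0.0055, "claw": 1},
  {"dx": -0.258, "dy": -0.23, "dz": 0, "rx": 0, "ry": 0, "rz": 0.0055, "claw": 1},
  {"dx": 0, "dy": 0, "dz": 0, "rx": 0, "ry": 0, "rz": 0, "claw": 1},
  {"dx": 0, "dy": 0, "dz": 0, "rx": 0, "ry": 0, "rz": 0, "claw": 1},
])

```text
time_s: 6.0
ee_pos: [0.4418, -0.0449, 0.1368]
eef_rot: [-3.142, -0.0, 1.64]
force: [-0.3, 0.2, -1.5]
grip_width: 0.0598
grip_force: 20.0
```

```bash
python3 - <<'E'
from h import *
p=shot("wrist"); w=cloud(p); img=p["img"]
hsv=cv2.cvtColor(img,cv2.COLOR_RGB2HSV)
z=w[...,2]
m=(z>.125)&(z<.165)&(hsv[...,1]>120)&((hsv[...,0]<12)|(hsv[...,0]>170))&(abs(w[...,0]-.443)<.08)&(abs(w[...,1]+.044)<.1)
r=cv2.minAreaRect(w[m][:,:2].astype(np.float32)*1000); print(m.sum(),r,np.percentile(w[m][:,2],[5,50,95]))
plan(.4434,-.0442,.044,94.1,3)
E
```

```text
16123 ((441.191162109375, -36.40125274658203), (60.594879150390625, 93.68891906738281), 4.047158241271973) [0.14202917 0.1433142  0.14434173]
at [ 0.4421 -0.0444  0.1368] yaw 94.05 rp [ 1.8e+02 -1.0e-02] t 6.05 F [ 0.1  0.5 -1.7] w 0.0597
3 rows: dx 0.0004 dy 0.0044 dz 0.3094 rz -0.0002 mm/row 0 deg/row 0.02
```

>>> step_arm([
  {"dx": 0, "dy": 0.013, "dz": 0.15, "rx": 0, "ry": 0, "rz": 0, "claw": 1},
  {"dx": 0, "dy": 0, "dz": 0.25, "rx": 0, "ry": 0, "rz": 0, "claw": 1},
  {"dx": 0, "dy": 0, "dz": 0.25, "rx": 0, "ry": 0, "rz": 0, "claw": 1},
  {"dx": 0, "dy": 0, "dz": 0.15, "rx": 0, "ry": 0, "rz": 0, "claw": 1},
  {"dx": 0, "dy": 0, "dz": 0.06, "rx": 0, "ry": 0, "rz": 0, "claw": 1},
  {"dx": 0, "dy": 0, "dz": 0.03, "rx": 0, "ry": 0, "rz": 0, "claw": 1},
  {"dx": 0, "dy": 0, "dz": 0.02, "rx": 0, "ry": 0, "rz": 0, "claw": 1},
  {"dx": 0, "dy": 0, "dz": 0, "rx": 0, "ry": 0, "rz": 0, "claw": 1},
])

```text
time_s: 6.85
ee_pos: [0.4436, -0.0444, 0.0463]
eef_rot: [3.141, 0.0, 1.642]
force: [-0.4, -0.9, -1.3]
grip_width: 0.0598
grip_force: 20.0
```

>>> step_arm([
  {"dx": 0, "dy": 0, "dz": 0.02, "rx": 0, "ry": 0, "rz": 0, "claw": 1},
  {"dx": 0.01, "dy": 0, "dz": 0, "rx": 0, "ry": 0, "rz": 0, "claw": 1},
  {"dx": 0.01, "dy": 0, "dz": 0, "rx": 0, "ry": 0, "rz": 0, "claw": 1},
  {"dx": 0.01, "dy": 0, "dz": 0, "rx": 0, "ry": 0, "rz": 0, "claw": 1},
  {"dx": 0.01, "dy": 0, "dz": 0, "rx": 0, "ry": 0, "rz": 0, "claw": 1},
  {"dx": 0, "dy": 0, "dz": 0, "rx": 0, "ry": 0, "rz": 0, "claw": 1},
])

```text
time_s: 7.45
ee_pos: [0.443, -0.0404, 0.0439]
eef_rot: [3.142, -0.0, 1.642]
force: [-0.1, -0.4, -1.6]
grip_width: 0.0597
grip_force: 20.0
```

>>> step_arm([
  {"dx": 0.01, "dy": 0, "dz": 0.003, "rx": 0, "ry": 0, "rz": 0, "claw": 1},
  {"dx": 0.01, "dy": 0, "dz": 0, "rx": 0, "ry": 0, "rz": 0, "claw": 1},
  {"dx": 0, "dy": 0, "dz": 0, "rx": 0, "ry": 0, "rz": 0, "claw": 1},
])

```text
time_s: 7.75
ee_pos: [0.443, -0.0393, 0.0437]
eef_rot: [3.141, 0.002, 1.642]
force: [0.1, -7.7, -2.0]
grip_width: 0.0599
grip_force: 20.0
```

>>> step_arm([
  {"dx": 0.002, "dy": 0, "dz": 0.006, "rx": 0, "ry": 0, "rz": 0, "claw": 1},
  {"dx": 0, "dy": 0, "dz": 0, "rx": 0, "ry": 0, "rz": 0, "claw": 1},
  {"dx": 0, "dy": 0, "dz": 0, "rx": 0, "ry": 0, "rz": 0, "claw": 0.2},
  {"dx": 0, "dy": 0, "dz": 0, "rx": 0, "ry": 0, "rz": 0, "claw": 0.1},
  {"dx": 0, "dy": 0, "dz": 0, "rx": 0, "ry": 0, "rz": 0, "claw": 0.1},
  {"dx": 0, "dy": 0, "dz": 0, "rx": 0, "ry": 0, "rz": 0, "claw": 0.1},
])

```text
time_s: 8.35
ee_pos: [0.4428, -0.0382, 0.043]
eef_rot: [3.142, -0.0, 1.642]
force: [-0.2, -0.3, -0.2]
grip_width: 0.0839
grip_force: 0.0
```

>>> step_arm([
  {"dx": -0.01, "dy": 0, "dz": -0.15, "rx": 0, "ry": 0, "rz": 0, "claw": 0.1},
  {"dx": 0, "dy": 0, "dz": -0.4, "rx": 0, "ry": 0, "rz": 0, "claw": 0.1},
  {"dx": -0.2, "dy": 0, "dz": -0.45, "rx": 0, "ry": 0, "rz": 0, "claw": 0.1},
  {"dx": -0.25, "dy": 0, "dz": -0.45, "rx": 0, "ry": 0, "rz": 0, "claw": 0.1},
  {"dx": -0.25, "dy": 0, "dz": -0.45, "rx": 0, "ry": 0, "rz": 0, "claw": 0},
  {"dx": 0, "dy": 0, "dz": 0, "rx": 0, "ry": 0, "rz": 0, "claw": 0},
  {"dx": 0, "dy": 0, "dz": 0, "rx": 0, "ry": 0, "rz": 0, "claw": 0},
])

```text
time_s: 9.05
ee_pos: [0.4478, -0.1079, 0.2306]
eef_rot: [3.141, 0.0, 1.641]
force: [1.1, 0.4, -0.9]
grip_width: 0.0943
grip_force: 0.0
```

```bash
cat > gap.py <<'E'
from h import *
def gap():
    p=shot("wrist"); w=cloud(p)
    a=np.radians(4.1); X=1000*(w[...,0]*np.cos(a)+w[...,1]*np.sin(a)); Y=1000*(-w[...,0]*np.sin(a)+w[...,1]*np.cos(a)); Z=1000*w[...,2]
    hsv=cv2.cvtColor(p["img"],cv2.COLOR_RGB2HSV); red=(hsv[...,1]>120)&((hsv[...,0]<12)|(hsv[...,0]>170))
    st=(Z>12)&(Z<38)&(abs(X-439)<26)&(abs(X-439)>12)&(Y<-152)&(Y>-172)
    c=red&(Z>44)&(Z<56)&(Y>-140)&(Y<0)&(abs(X-439)<36)
    r=cv2.minAreaRect(np.stack([X[c],Y[c]],1).astype(np.float32))
    wl=(Z>43)&(Z<48)&(Y>-20)&(Y<0)&(abs(X-439)<34)&~red
    print("carton",r,"z",np.median(Z[c]),"Yrange",np.percentile(Y[c],[.5,99.5]),"stop face",np.median(Y[st]),st.sum(),"wall",np.percentile(Y[wl],[2,98]) if wl.sum() else None)
    cv2.imwrite("pics/gap.png",p["img"][...,::-1]); return p,w
if __name__=="__main__":
    gap(); plan(.4027,-.281,.2,13.5,10)
E
python3 gap.py
```

```text
carton ((439.2262268066406, -70.15702056884766), (59.15213394165039, 108.51744079589844), 0.07420634478330612) z 49.66946460521099 Yrange [-124.00573712  -16.15150132] stop face -156.9605329096362 125 wall [-14.75519697  -6.54591373]
at [ 0.4474 -0.1075  0.2296] yaw 94.05 rp [-1.7995e+02 -3.0000e-02] t 9.1 F [-0.8 -0.3 -0.4] w 0.0939
10 rows: dx -0.1854 dy 0.0594 dz 0.0296 rz 0.0895 mm/row 19 deg/row -8.06
```

Carton is snug (Y centre -70, seated on the floor), and the gap is about 31-31.8 mm, so filler_b. Go above filler_b.

>>> step_arm([
  {"dx": -0.185, "dy": 0.059, "dz": 0.03, "rx": 0, "ry": 0, "rz": 0.0895, "claw": 0},
  {"dx": -0.185, "dy": 0.059, "dz": 0.03, "rx": 0, "ry": 0, "rz": 0.0895, "claw": 0},
  {"dx": -0.185, "dy": 0.059, "dz": 0.03, "rx": 0, "ry": 0, "rz": 0.0895, "claw": 0},
  {"dx": -0.185, "dy": 0.059, "dz": 0.03, "rx": 0, "ry": 0, "rz": 0.0895, "claw": 0},
  {"dx": -0.185, "dy": 0.059, "dz": 0.03, "rx": 0, "ry": 0, "rz": 0.0895, "claw": 0},
  {"dx": -0.185, "dy": 0.059, "dz": 0.03, "rx": 0, "ry": 0, "rz": 0.0895, "claw": 0},
  {"dx": -0.185, "dy": 0.059, "dz": 0.03, "rx": 0, "ry": 0, "rz": 0.0895, "claw": 0},
  {"dx": -0.185, "dy": 0.059, "dz": 0.03, "rx": 0, "ry": 0, "rz": 0.0895, "claw": 0},
  {"dx": -0.185, "dy": 0.059, "dz": 0.03, "rx": 0, "ry": 0, "rz": 0.0895, "claw": 0},
  {"dx": -0.185, "dy": 0.059, "dz": 0.03, "rx": 0, "ry": 0, "rz": 0.0895, "claw": 0},
])

```text
time_s: 10.1
ee_pos: [0.4023, -0.2803, 0.1985]
eef_rot: [-3.139, 0.002, 0.231]
force: [0.6, -0.5, 0.7]
grip_width: 0.094
grip_force: 0.0
```

```bash
python3 - <<'E'
from h import *
p=shot("wrist"); w=cloud(p); img=p["img"]
cv2.imwrite("pics/w4.png",img[100:400,150:500,::-1])
z=w[...,2]
near=(abs(w[...,0]-.4027)<.045)&(abs(w[...,1]+.282)<.045)
for n,m in (("block",near&(z>.042)&(z<.051)),("tab",near&(z>.071)&(z<.082)),("all",near&(z>.04)&(z<.085))):
    r=cv2.minAreaRect(w[m][:,:2].astype(np.float32)*1000); print(n,m.sum(),r,np.median(z[m]))
plan(.4027,-.2815,.2,13.5,1)
E
```

```text
block 560 ((402.48907470703125, -283.2360534667969), (51.59114074707031, 27.27394676208496), 13.9025239944458) 0.04756648329364742
tab 603 ((402.6510925292969, -283.552490234375), (32.99773025512695, 16.72682762145996), 13.015148162841797) 0.07533589263314548
all 1289 ((402.48907470703125, -283.2360534667969), (51.59114074707031, 27.27394676208496), 13.9025239944458) 0.06784238788018829
at [ 0.4006 -0.2814  0.198 ] yaw 12.67 rp [-1.7984e+02  1.6000e-01] t 10.15 F [-0.1 -0.6  0.1] w 0.094
1 rows: dx 0.0201 dy 0.0055 dz -0.0197 rz -0.0093 mm/row 2 deg/row 0.83
```

View pics/w4.png

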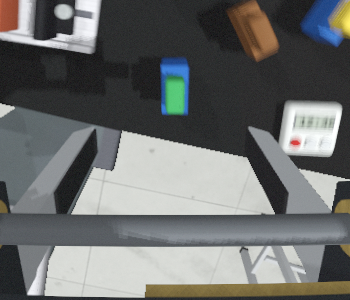

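Crop: green-tab filler_b at (175,90) is under the tool and stands clear of its neighbours.

```bash
python3 -c "
from h import *
plan(.4025,-.2833,.069,13.5,5)"
```

```text
at [ 0.4006 -0.2814  0.198 ] yaw 12.67 rp [-1.7984e+02  1.6000e-01] t 10.15 F [-0.1 -0.6  0.1] w 0.094
5 rows: dx 0.0028 dy 0.0045 dz 0.2581 rz -0.0019 mm/row 1 deg/row 0.17
```

>>> step_arm([
  {"dx": 0.003, "dy": 0.0045, "dz": 0.25, "rx": 0, "ry": 0, "rz": -0.002, "claw": 0},
  {"dx": 0.003, "dy": 0.0045, "dz": 0.25, "rx": 0, "ry": 0, "rz": -0.002, "claw": 0},
  {"dx": 0.003, "dy": 0.0045, "dz": 0.25, "rx": 0, "ry": 0, "rz": -0.002, "claw": 0},
  {"dx": 0.003, "dy": 0.0045, "dz": 0.25, "rx": 0, "ry": 0, "rz": -0.002, "claw": 0},
  {"dx": 0.003, "dy": 0.0045, "dz": 0.15, "rx": 0, "ry": 0, "rz": -0.002, "claw": 0},
  {"dx": 0, "dy": 0, "dz": 0, "rx": 0, "ry": 0, "rz": 0, "claw": 0},
  {"dx": 0, "dy": 0, "dz": 0, "rx": 0, "ry": 0, "rz": 0, "claw": 0},
])

```text
time_s: 10.85
ee_pos: [0.4051, -0.2819, 0.0851]
eef_rot: [-3.14, 0.001, 0.253]
force: [0.4, 0.5, -0.0]
grip_width: 0.0942
grip_force: 0.0
```

```bash
python3 -c "
from h import *
plan(.4025,-.2833,.069,13.5,1)"
```

```text
at [ 0.4051 -0.2819  0.0851] yaw 14.5 rp [-1.7994e+02  4.0000e-02] t 10.85 F [ 0.4  0.5 -0. ] w 0.0942
1 rows: dx -0.0285 dy 0.0069 dz 0.1613 rz 0.0111 mm/row 3 deg/row -1.0
```

>>> step_arm([
  {"dx": -0.028, "dy": 0.007, "dz": 0.1, "rx": 0, "ry": 0, "rz": 0.01, "claw": 0},
  {"dx": 0, "dy": 0, "dz": 0.06, "rx": 0, "ry": 0, "rz": 0, "claw": 0},
  {"dx": 0, "dy": 0, "dz": 0, "rx": 0, "ry": 0, "rz": 0, "claw": 0.6},
  {"dx": 0, "dy": 0, "dz": 0, "rx": 0, "ry": 0, "rz": 0, "claw": 1},
  {"dx": 0, "dy": 0, "dz": 0, "rx": 0, "ry": 0, "rz": 0, "claw": 1},
  {"dx": 0, "dy": 0, "dz": 0, "rx": 0, "ry": 0, "rz": 0, "claw": 1},
  {"dx": 0, "dy": 0, "dz": 0, "rx": 0, "ry": 0, "rz": 0, "claw": 1},
  {"dx": 0, "dy": 0, "dz": 0, "rx": 0, "ry": 0, "rz": 0, "claw": 1},
], grip_force=30)

```text
time_s: 11.65
ee_pos: [0.4025, -0.284, 0.0695]
eef_rot: [3.141, -0.0, 0.236]
force: [-0.1, 1.1, -1.0]
grip_width: 0.0493
grip_force: 0.0
```

>>> step_arm([
  {"dx": 0, "dy": 0, "dz": -0.1, "rx": 0, "ry": 0, "rz": 0, "claw": 1},
  {"dx": 0, "dy": 0, "dz": -0.3, "rx": 0, "ry": 0, "rz": 0, "claw": 1},
  {"dx": 0, "dy": 0, "dz": -0.3, "rx": 0, "ry": 0, "rz": 0, "claw": 1},
  {"dx": 0, "dy": 0, "dz": -0.3, "rx": 0, "ry": 0, "rz": 0, "claw": 1},
  {"dx": 0, "dy": 0, "dz": 0, "rx": 0, "ry": 0, "rz": 0, "claw": 1},
])

```text
time_s: 12.15
ee_pos: [0.4037, -0.2849, 0.1739]
eef_rot: [3.136, -0.004, 0.236]
force: [-0.1, 0.2, -0.4]
grip_width: 0.0094
grip_force: 0.0
```

The lift began before the fingers had finished closing, so nothing is held. Open and check that the filler still stands.

>>> step_arm([
  {"dx": 0, "dy": 0, "dz": 0, "rx": 0, "ry": 0, "rz": 0, "claw": 0.4},
  {"dx": 0, "dy": 0, "dz": 0, "rx": 0, "ry": 0, "rz": 0, "claw": 0.4},
  {"dx": 0, "dy": 0, "dz": 0, "rx": 0, "ry": 0, "rz": 0, "claw": 0.4},
  {"dx": 0, "dy": 0, "dz": 0, "rx": 0, "ry": 0, "rz": 0, "claw": 0.4},
  {"dx": 0, "dy": 0, "dz": 0, "rx": 0, "ry": 0, "rz": 0, "claw": 0.4},
  {"dx": 0, "dy": 0, "dz": 0, "rx": 0, "ry": 0, "rz": 0, "claw": 0.4},
])

```text
time_s: 12.75
ee_pos: [0.4024, -0.284, 0.1692]
eef_rot: [-3.141, 0.0, 0.236]
force: [-0.3, -0.1, 0.7]
grip_width: 0.0539
grip_force: 0.0
```

```bash
python3 - <<'E'
from h import *
p=shot("wrist"); w=cloud(p); img=p["img"]
z=w[...,2]
near=(abs(w[...,0]-.4027)<.045)&(abs(w[...,1]+.282)<.045)
for n,m in (("block",near&(z>.042)&(z<.051)),("tab",near&(z>.071)&(z<.082)),("all",near&(z>.04)&(z<.085))):
    r=cv2.minAreaRect(w[m][:,:2].astype(np.float32)*1000); print(n,m.sum(),r,np.median(z[m]))
plan(.4025,-.2835,.069,13.5,4)
E
```

```text
block 695 ((402.1671447753906, -283.58905029296875), (52.254032135009766, 27.845001220703125), 14.045186042785645) 0.047566240087218936
tab 732 ((402.7405700683594, -283.3279724121094), (33.575042724609375, 16.97752571105957), 13.904230117797852) 0.07530165709261694
all 1578 ((402.22119140625, -283.59576416015625), (52.40687561035156, 27.905061721801758), 13.929046630859375) 0.06736459199438925
at [ 0.4025 -0.2839  0.1693] yaw 13.51 rp [-1.7999e+02  1.0000e-02] t 12.8 F [-1.  -0.1  0.1] w 0.0556
4 rows: dx 0.0004 dy -0.0010 dz 0.2506 rz 0.0000 mm/row 0 deg/row -0.0
```

Undisturbed. Go down again and wait for the grip.

>>> step_arm([
  {"dx": 0, "dy": -0.004, "dz": 0.25, "rx": 0, "ry": 0, "rz": -0.004, "claw": 0.4},
  {"dx": 0, "dy": 0, "dz": 0.25, "rx": 0, "ry": 0, "rz": 0, "claw": 0.4},
  {"dx": 0, "dy": 0, "dz": 0.25, "rx": 0, "ry": 0, "rz": 0, "claw": 0.4},
  {"dx": 0, "dy": 0, "dz": 0.15, "rx": 0, "ry": 0, "rz": 0, "claw": 0.4},
  {"dx": 0, "dy": 0, "dz": 0.1, "rx": 0, "ry": 0, "rz": 0, "claw": 0.4},
  {"dx": 0, "dy": 0, "dz": 0, "rx": 0, "ry": 0, "rz": 0, "claw": 1},
  {"dx": 0, "dy": 0, "dz": 0, "rx": 0, "ry": 0, "rz": 0, "claw": 1},
  {"dx": 0, "dy": 0, "dz": 0, "rx": 0, "ry": 0, "rz": 0, "claw": 1},
  {"dx": 0, "dy": 0, "dz": 0, "rx": 0, "ry": 0, "rz": 0, "claw": 1},
  {"dx": 0, "dy": 0, "dz": 0, "rx": 0, "ry": 0, "rz": 0, "claw": 1},
], grip_force=30)

```text
time_s: 13.8
ee_pos: [0.4025, -0.2837, 0.0699]
eef_rot: [3.141, -0.001, 0.242]
force: [-0.7, 0.7, 0.4]
grip_width: 0.0198
grip_force: 0.0
```

>>> step_arm([
  {"dx": 0, "dy": 0, "dz": 0, "rx": 0, "ry": 0, "rz": 0, "claw": 1},
  {"dx": 0, "dy": 0, "dz": 0, "rx": 0, "ry": 0, "rz": 0, "claw": 1},
  {"dx": 0, "dy": 0, "dz": 0, "rx": 0, "ry": 0, "rz": 0, "claw": 1},
])

```text
time_s: 14.1
ee_pos: [0.4025, -0.2837, 0.0698]
eef_rot: [3.141, -0.0, 0.242]
force: [-1.1, 1.2, 5.5]
grip_width: 0.0176
grip_force: 30.0
```

>>> step_arm([
  {"dx": 0, "dy": 0, "dz": -0.1, "rx": 0, "ry": 0, "rz": 0, "claw": 1},
  {"dx": 0, "dy": 0, "dz": -0.3, "rx": 0, "ry": 0, "rz": 0, "claw": 1},
  {"dx": 0, "dy": 0, "dz": -0.3, "rx": 0, "ry": 0, "rz": 0, "claw": 1},
  {"dx": 0, "dy": 0, "dz": -0.15, "rx": 0, "ry": 0, "rz": 0, "claw": 1},
  {"dx": 0, "dy": 0, "dz": 0, "rx": 0, "ry": 0, "rz": 0, "claw": 1},
])

```text
time_s: 14.6
ee_pos: [0.403, -0.2841, 0.1567]
eef_rot: [3.138, -0.002, 0.242]
force: [-0.2, 0.4, -1.5]
grip_width: 0.0177
grip_force: 30.0
```

```bash
python3 -c "
from h import *
plan(.4480,-.1085,.155,4.1,5)"
```

```text
at [ 0.403  -0.2841  0.1567] yaw 13.87 rp [ 1.7982e+02 -1.3000e-01] t 14.6 F [-0.2  0.4 -1.5] w 0.0177
5 rows: dx 0.1495 dy -0.3308 dz 0.0034 rz 0.0217 mm/row 36 deg/row -1.95
```

>>> step_arm([
  {"dx": 0.15, "dy": -0.331, "dz": 0, "rx": 0, "ry": 0, "rz": 0.022, "claw": 1},
  {"dx": 0.15, "dy": -0.331, "dz": 0, "rx": 0, "ry": 0, "rz": 0.022, "claw": 1},
  {"dx": 0.15, "dy": -0.331, "dz": 0, "rx": 0, "ry": 0, "rz": 0.022, "claw": 1},
  {"dx": 0.15, "dy": -0.331, "dz": 0, "rx": 0, "ry": 0, "rz": 0.022, "claw": 1},
  {"dx": 0.15, "dy": -0.331, "dz": 0, "rx": 0, "ry": 0, "rz": 0.022, "claw": 1},
  {"dx": 0, "dy": 0, "dz": 0, "rx": 0, "ry": 0, "rz": 0, "claw": 1},
  {"dx": 0, "dy": 0, "dz": 0, "rx": 0, "ry": 0, "rz": 0, "claw": 1},
])

```text
time_s: 15.3
ee_pos: [0.4475, -0.1074, 0.1537]
eef_rot: [-3.141, 0.001, 0.071]
force: [0.3, 1.0, -1.3]
grip_width: 0.0181
grip_force: 30.0
```

```bash
python3 - <<'E'
from h import *
plan(.4480,-.1085,.155,4.1,1)
p=shot("wrist"); w=cloud(p); img=p["img"]; z=w[...,2]
cv2.imwrite("pics/w5.png",img[...,::-1])
hsv=cv2.cvtColor(img,cv2.COLOR_RGB2HSV)
near=(abs(w[...,0]-.448)<.06)&(abs(w[...,1]+.1085)<.04)
blue=(hsv[...,0]>100)&(hsv[...,0]<130)&(hsv[...,1]>100)
a=np.radians(4.1); X=1000*(w[...,0]*np.cos(a)+w[...,1]*np.sin(a)); Y=1000*(-w[...,0]*np.sin(a)+w[...,1]*np.cos(a)); Z=1000*z
m=near&(Z>75)&blue
print("blue",m.sum(),"Z",np.percentile(Z[m],[1,50,99]))
t=m&(Z>np.percentile(Z[m],99)-6)
for q in (m,t):
    print("Y",np.percentile(Y[q],[1,5,50,95,99]).round(1),"X",np.percentile(X[q],[1,99]).round(1)); r=cv2.minAreaRect(np.stack([X[q],Y[q]],1).astype(np.float32)); print(r)
# front face in tool: bottom edge
print("bottom z est",np.percentile(Z[m],0.5))
E
```

```text
at [ 0.4475 -0.1074  0.1537] yaw 4.08 rp [-1.7998e+02  7.0000e-02] t 15.3 F [ 0.3  1.  -1.3] w 0.0181
1 rows: dx 0.0047 dy 0.0113 dz -0.0134 rz -0.0002 mm/row 1 deg/row 0.02
blue 1547 Z [ 84.41774395 130.57015597 132.70703119]
Y [-153.3 -152.5 -140.  -126.8 -126. ] X [447.3 464.7]
((455.6634216308594, -139.5845947265625), (18.46051597595215, 27.811704635620117), 0.05806128308176994)
Y [-153.3 -152.6 -140.  -126.7 -126. ] X [447.1 464.7]
((455.6634826660156, -139.65513610839844), (18.46051597595215, 27.622346878051758), 0.05806128308176994)
bottom z est 84.05864169218746
```

View pics/w5.png

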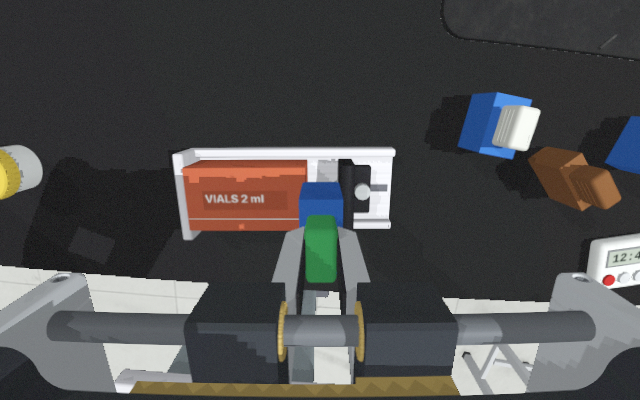

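Picture: filler_b is held squarely over the gap at (322,205), between the carton end (307) and the stop (345). Its faces are at Y -125.7 and -153.5; shift 0.9 mm toward the stop and go down.

>>> step_arm([
  {"dx": 0.004, "dy": 0.009, "dz": 0.1, "rx": 0, "ry": 0, "rz": 0, "claw": 1},
  {"dx": 0, "dy": 0, "dz": 0.15, "rx": 0, "ry": 0, "rz": 0, "claw": 1},
  {"dx": 0, "dy": 0, "dz": 0.05, "rx": 0, "ry": 0, "rz": 0, "claw": 1},
  {"dx": 0, "dy": 0, "dz": 0, "rx": 0, "ry": 0, "rz": 0, "claw": 1},
  {"dx": 0, "dy": 0, "dz": 0.04, "rx": 0, "ry": 0, "rz": 0, "claw": 1},
  {"dx": 0, "dy": 0, "dz": 0.04, "rx": 0, "ry": 0, "rz": 0, "claw": 1},
  {"dx": 0, "dy": 0, "dz": 0, "rx": 0, "ry": 0, "rz": 0, "claw": 1},
])

```text
time_s: 16.05
ee_pos: [0.448, -0.1087, 0.1161]
eef_rot: [-3.141, 0.0, 0.069]
force: [-0.6, 0.1, -0.5]
grip_width: 0.018
grip_force: 30.0
```

>>> step_arm([
  {"dx": 0, "dy": 0, "dz": 0.04, "rx": 0, "ry": 0, "rz": 0, "claw": 1},
  {"dx": 0, "dy": 0, "dz": 0.04, "rx": 0, "ry": 0, "rz": 0, "claw": 1},
  {"dx": 0, "dy": 0, "dz": 0.04, "rx": 0, "ry": 0, "rz": 0, "claw": 1},
  {"dx": 0, "dy": 0, "dz": 0, "rx": 0, "ry": 0, "rz": 0, "claw": 1},
])

```text
time_s: 16.45
ee_pos: [0.4479, -0.1086, 0.1038]
eef_rot: [-3.141, 0.001, 0.069]
force: [-0.5, -1.1, -1.5]
grip_width: 0.0177
grip_force: 30.0
```

>>> step_arm([
  {"dx": 0, "dy": 0, "dz": 0.04, "rx": 0, "ry": 0, "rz": 0, "claw": 1},
  {"dx": 0, "dy": 0, "dz": 0.04, "rx": 0, "ry": 0, "rz": 0, "claw": 1},
  {"dx": 0, "dy": 0, "dz": 0.04, "rx": 0, "ry": 0, "rz": 0, "claw": 1},
  {"dx": 0, "dy": 0, "dz": 0, "rx": 0, "ry": 0, "rz": 0, "claw": 1},
])

```text
time_s: 16.85
ee_pos: [0.4479, -0.1085, 0.0918]
eef_rot: [-3.141, 0.001, 0.069]
force: [0.6, 2.2, -1.1]
grip_width: 0.0177
grip_force: 30.0
```

>>> step_arm([
  {"dx": 0, "dy": 0, "dz": 0.04, "rx": 0, "ry": 0, "rz": 0, "claw": 1},
  {"dx": 0, "dy": 0, "dz": 0.04, "rx": 0, "ry": 0, "rz": 0, "claw": 1},
  {"dx": 0, "dy": 0, "dz": 0.04, "rx": 0, "ry": 0, "rz": 0, "claw": 1},
  {"dx": 0, "dy": 0, "dz": 0.03, "rx": 0, "ry": 0, "rz": 0, "claw": 1},
  {"dx": 0, "dy": 0, "dz": 0, "rx": 0, "ry": 0, "rz": 0, "claw": 1},
])

```text
time_s: 17.35
ee_pos: [0.4479, -0.1086, 0.0769]
eef_rot: [-3.141, 0.001, 0.069]
force: [0.1, 2.6, -2.3]
grip_width: 0.0176
grip_force: 30.0
```

>>> step_arm([
  {"dx": 0, "dy": 0, "dz": 0.015, "rx": 0, "ry": 0, "rz": 0, "claw": 1},
  {"dx": 0, "dy": 0, "dz": 0.008, "rx": 0, "ry": 0, "rz": 0, "claw": 1},
  {"dx": 0, "dy": 0, "dz": 0, "rx": 0, "ry": 0, "rz": 0, "claw": 1},
])

```text
time_s: 17.65
ee_pos: [0.4482, -0.1087, 0.0751]
eef_rot: [-3.142, -0.0, 0.069]
force: [0.4, 2.8, -1.7]
grip_width: 0.0179
grip_force: 30.0
```

>>> step_arm([
  {"dx": 0, "dy": 0, "dz": 0.007, "rx": 0, "ry": 0, "rz": 0, "claw": 1},
  {"dx": 0, "dy": 0, "dz": 0, "rx": 0, "ry": 0, "rz": 0, "claw": 1},
])

```text
time_s: 17.85
ee_pos: [0.4482, -0.1087, 0.0748]
eef_rot: [3.142, -0.0, 0.069]
force: [-0.7, 3.5, 3.8]
grip_width: 0.018
grip_force: 30.0
```

>>> step_arm([
  {"dx": 0, "dy": 0, "dz": 0.004, "rx": 0, "ry": 0, "rz": 0, "claw": 1},
  {"dx": 0, "dy": 0, "dz": 0, "rx": 0, "ry": 0, "rz": 0, "claw": 1},
])

```text
time_s: 18.05
ee_pos: [0.4484, -0.1088, 0.0748]
eef_rot: [3.141, -0.001, 0.069]
force: [-4.2, 3.6, 11.1]
grip_width: 0.0179
grip_force: 30.0
```

On the floor. Release, then lift.

>>> step_arm([
  {"dx": 0, "dy": 0, "dz": -0.006, "rx": 0, "ry": 0, "rz": 0, "claw": 1},
  {"dx": 0, "dy": 0, "dz": 0, "rx": 0, "ry": 0, "rz": 0, "claw": 0.5},
  {"dx": 0, "dy": 0, "dz": 0, "rx": 0, "ry": 0, "rz": 0, "claw": 0.5},
  {"dx": 0, "dy": 0, "dz": 0, "rx": 0, "ry": 0, "rz": 0, "claw": 0.5},
  {"dx": 0, "dy": 0, "dz": 0, "rx": 0, "ry": 0, "rz": 0, "claw": 0.5},
  {"dx": 0, "dy": 0, "dz": 0, "rx": 0, "ry": 0, "rz": 0, "claw": 0.5},
])

```text
time_s: 18.65
ee_pos: [0.4482, -0.1088, 0.0746]
eef_rot: [3.142, -0.0, 0.069]
force: [1.0, -0.4, 0.3]
grip_width: 0.0466
grip_force: 0.0
```

>>> step_arm([
  {"dx": 0, "dy": 0, "dz": -0.1, "rx": 0, "ry": 0, "rz": 0, "claw": 0.5},
  {"dx": 0, "dy": 0, "dz": -0.3, "rx": 0, "ry": 0, "rz": 0, "claw": 0.5},
  {"dx": 0, "dy": 0, "dz": -0.4, "rx": 0, "ry": 0, "rz": 0, "claw": 0.5},
  {"dx": 0, "dy": 0, "dz": -0.4, "rx": 0, "ry": 0, "rz": 0, "claw": 0.5},
  {"dx": -0.3, "dy": 0, "dz": -0.3, "rx": 0, "ry": 0, "rz": 0, "claw": 0},
  {"dx": -0.3, "dy": 0, "dz": 0, "rx": 0, "ry": 0, "rz": 0, "claw": 0},
  {"dx": 0, "dy": 0, "dz": 0, "rx": 0, "ry": 0, "rz": 0, "claw": 0},
])

```text
time_s: 19.35
ee_pos: [0.3866, -0.113, 0.2262]
eef_rot: [3.14, -0.002, 0.069]
force: [0.9, 0.5, -0.5]
grip_width: 0.0675
grip_force: 0.0
```

```bash
python3 - <<'E'
from h import *
p=shot("wrist"); w=cloud(p); img=p["img"]
cv2.imwrite("pics/w6.png",img[...,::-1])
a=np.radians(4.1); X=1000*(w[...,0]*np.cos(a)+w[...,1]*np.sin(a)); Y=1000*(-w[...,0]*np.sin(a)+w[...,1]*np.cos(a)); Z=1000*w[...,2]
hsv=cv2.cvtColor(img,cv2.COLOR_RGB2HSV); red=(hsv[...,1]>120)&((hsv[...,0]<12)|(hsv[...,0]>170)); blue=(hsv[...,0]>100)&(hsv[...,0]<130)&(hsv[...,1]>100)
inX=abs(X-439)<40
for n,m in (("carton top",red&(Z>44)&(Z<56)&inX),("filler top",blue&(Z>48)&(Z<58)&inX&(Y>-170)&(Y<-110)),("tab",(Z>76)&(Z<86)&inX&(Y>-170)&(Y<-110))):
    r=cv2.minAreaRect(np.stack([X[m],Y[m]],1).astype(np.float32)); print(n,m.sum(),np.round(r[0],1),np.round(r[1],1),round(r[2],1),"z",np.median(Z[m]).round(1),np.percentile(Y[m],[1,99]).round(1))
st=(Z>43)&(Z<50)&inX&(Y<-150)&(Y>-180)&~blue; print("stop top Y",np.percentile(Y[st],[2,50,98]).round(1))
print(telemetry.get_obs()["force"],telemetry.get_obs()["time_s"])
E
```

```text
carton top 4977 [ 440.4 -202.3] [ 58.9 372. ] 0.3 z 49.6 [-124.5  -17.7]
filler top 617 [ 439.6 -139.7] [50.7 27.5] 0.3 z 52.6 [-153.5 -126. ]
tab 632 [ 439.4 -139.6] [17.8 33. ] 89.4 z 80.3 [-148.5 -130.7]
stop top Y [-169.2 -163.2 -157.3]
[-0.41435502  0.37871986  0.20095607] 19.4
```

View pics/w6.png

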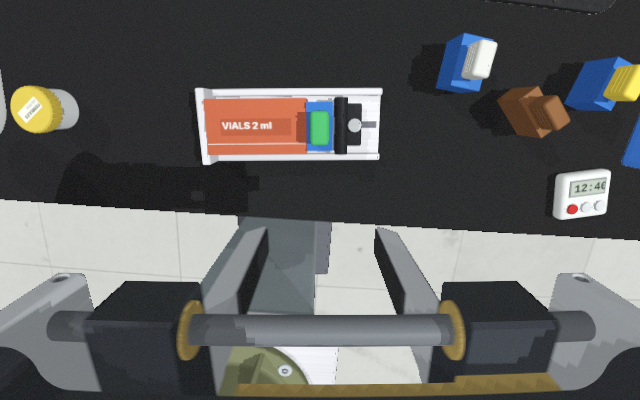

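The picture shows filler_b seated between the carton and the stop at (320,125). Its top is at 52.6 mm, so it stands on the floor, and it lies against the carton. About 3.3 mm is left to the stop face, so the leaf is pressed about 2.3 mm and 32 mm would not fit. The white-tab (467,62), yellow-tab (605,85) and brown blocks stand untouched, and the robot is clear.

```bash
python3 -c "
from station import hand_in
print(hand_in())"
```

```text
the job is handed in; nothing more can be done
None
```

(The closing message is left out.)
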